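Start up the coil winder from its control box

TASK

Start the coil winder from its control box: first press the raised end of the black power rocker fully down, then press the square orange reset key fully in so that it stays down, then press the square green start key fully in and keep it down for a full second before letting it spring back. Press each of the three only when its turn comes. Do not press the red mushroom stop or the square white key, and leave the coils, the tape roll and the screwdriver where they are: nothing is to be picked up.

Things in the scene. Friction and masses are not known exactly. Their poses are not given: they have to be found in the camera images.
- console: fixed control box, white housing with aluminium top plate, 220 mm (x) by 360 mm (y), flat top 70 mm above the bench. Origin: centre of its underside; x away from the robot at yaw 0, turned up to 0.35 rad. Orange, green, white and red controls stand in a row on top along its y, 75 mm apart, at x = +40 mm, in an order that varies; the rocker stands alone in the robot-side half, at x = -55 mm
- rocker_raised_end (a point): where to press the rocker: top face of the black paddle (60 mm along the console's x, 30 wide, 8 thick), 24 mm from its hinge towards the console's -x (robot side), by a small white bar. Raised at the start, 27 mm above the console's top; sinks 9.5 mm when switched on. Hinge along the console's y, 18 mm above the console's top; grey frame below: 72 x 42, 12 mm high
- power_rocker (a joint): angle of the power rocker in rad: 0 = off (robot-side end raised), 0.4 = on (robot-side end fully down, at the stop); may start up to 0.06. It has friction, no spring: it needs 1.5 to 4 N at the marked end and stays where it is left. On counts from 0.34
- orange_key_top (a point): centre of the top face of the square orange reset key (26 x 26 mm cap in a black 36 x 36 mm frame 10 mm high); 20 mm above the console's top when out. The point moves down with the key
- orange_key (a joint): travel of the orange key in m: 0 = out, 0.006 = fully in. It moves against about 3 N of friction and stays where it is left. In counts from 0.0048
- green_key_top (a point): centre of the top face of the square green start key, same size and height as the orange one
- green_key (a joint): travel of the green key in m: 0 = out, 0.006 = fully in. Spring-loaded (1.2 N to start, 4 N fully in), it comes back when released. In counts from 0.0048
- white_key_top (a point): centre of the top face of the square white key (not to be pressed), same size and height as the green one
- white_key (a joint): travel of the white key in m, 0 = out, 0.006 = in; spring-loaded
- red_stop_top (a point): top centre of the red mushroom emergency stop (not to be pressed): head 38 mm across, on a yellow collar 48 mm across, 34 mm above the console's top
- red_stop (a joint): travel of the red stop in m, 0 = out, 0.006 = in; spring-loaded
- coil_a: wound coil bobbin, black flanges and copper middle, 36 mm across, 34 mm tall, 60 g, loose, standing on the console's top at its left (+y) end, in the half nearer the robot; origin at the centre of its underside
- coil_b: the same kind of bobbin, loose, standing on the bench to the left (+y) of the console; origin at the centre of its underside
- tape_roll: black roll of tape, 80 mm across, 20 mm high, loose, lying flat on the bench to the left (+y) of the console; origin at the centre of its underside
- screwdriver: yellow-handled screwdriver, 180 mm long, loose, lying on the bench to the right (-y) of the console, along its own x; origin under its middle
Not all that is in view belongs to the job. Leave any blue, purple or yellow look-alike of the tape_roll alone.

How it is judged (in metres and radians):
On the way, in this order (a step that is already met when the one before it is completed fails the run):
1. the power rocker is switched on: its raised end pressed fully down (value of joint power_rocker above 0.34 rad), for 0.1 s.
2. the orange reset key is pressed fully in (value of joint orange_key above 0.0048 m), for 0.1 s.
3. the green start key is kept fully in for 0.8 s (value of joint green_key above 0.0048 m), for 0.8 s.
At the end, for the whole second after the job is handed in: the rocker is on (at least 0.34 rad), the orange key is in (at least 4.8 mm), the green, white and red controls are out (less than 1.5 mm in), and the two coils, the tape roll and the screwdriver are at rest within 15 mm of where they started (value of joint power_rocker above 0.34 rad and value of joint orange_key above 0.0048 m and value of joint each of green_key, white_key, red_stop below 0.0015 m and distance of each of coil_a, coil_b, tape_roll, screwdriver from where it was at the start of the episode below 0.015 m and linear speed of each of coil_a, coil_b, tape_roll, screwdriver below 0.02 m/s); the robot touches nothing.
It fails at once if the orange key is pressed (over 3 mm) before the rocker is on (value of joint orange_key above 0.003 m and value of joint power_rocker below 0.34 rad).
It fails at once if the green key is pressed (over 3 mm) before the rocker is on and the orange key is in (value of joint green_key above 0.003 m and (value of joint orange_key below 0.0048 m or value of joint power_rocker below 0.34 rad)).
It fails at once if the red stop is pressed (over 3 mm) (value of joint red_stop above 0.003 m).
It fails at once if the white key is pressed (over 3 mm) (value of joint white_key above 0.003 m).
It fails at once if a coil, the tape roll or the screwdriver is lifted or moved by more than 15 mm (distance of any of coil_a, coil_b, tape_roll, screwdriver from where it was at the start of the episode above 0.015 m).
It also fails if it takes over 42 s, if anything falls off the work surface, if the arm or the gripper's body presses on something with over 40 N, if the wrist force passes 120 N, or if a joint passes its speed limit or range.

ROBOT

A 7-joint arm with a two-finger parallel gripper is mounted at the origin on the work surface. World frame = base frame: x ahead of the robot, y to its left, z up, the work surface at z = 0. Lengths are in mm, angles in rad, forces in N, time in s.
With the tool pointing down it reaches from about 425 to 1025 mm from the base axis. Payload 3.6 kg.
Tool frame: the origin (TCP) lies on the centre line of the jaws, within the pads' length; the fingertips stand 19 mm ahead of it and the grasp point (between the pads) is the TCP; z points along the fingers, y is the line along which they close (so a half turn about z gives the same grasp; the last joint's range is limited). The gripper opens to 85 mm and grips with 20 to 120 N. Pads are 22 mm wide; open, the fingers measure 114 mm over their backs; the gripper's body (76 mm by 85 mm) begins 54 mm behind the grasp point. The pads swing forward as they close: fully open they stand 13 mm farther back than shut.
Start: joints at [-1.429, 0.591, 0.048, 1.609, -0.033, 0.943, -0.034], TCP at [168.665, 705.111, 250.302] pointing down, gripper open.
Joint ranges: [-2.69, 2.69], [-0.47, 2.24], [-1.27, 1.36], [0.19, 2.51], [-1.53, 4.68], [0.08, 2.07], [-3.09, 3.09]. Speed limits (rad/s): [2.57, 2.57, 3.14, 3.14, 3.14, 3.14, 3.14].

INTERFACE

Orientations are given as a 3x3 rotation matrix whose columns are the frame's x, y, z axes.
In Python, from bench import monitor, vision, ctrl gives the robot as it stands.
- The arm moves only by the tool drive_tool, never from a script. Its argument "series" is one flat list of numbers, 6 for each row, row after row: the shift along the world's x, y, z in mm, then the turn, a rotation vector about the world's x, y, z in degrees. A call has 1 to 5 rows; each row is the pose to reach, as a shift and turn from the pose commanded when the call began; what a row does not reach only later rows make up. A row lasts 1/12 s, in which the tool goes at most 41.7 mm and 7.16 degrees, less where a joint would pass 70% of its speed; a pose out of reach is approached as far as the arm can. A call with a gripper value outside its range is refused whole. "jaw" is the gripper command: -1 is fully open, 1 is shut, values between are in proportion, set as the call begins (left out, the last holds). The fingers move at their own pace and stop on an object; "force" is the grip in N (left out, the last holds). Time passes only in rows, so rows that repeat a pose let the fingers close. It gives the time, the measured TCP pose, the force, the opening and the grip force at its end, in the units of the state.
- monitor.get_obs(): the state, without advancing time (a new reading comes with each control period).
- vision.capture(name): name is "side" or "top" or "wrist"; returns the picture (480x640x3 uint8, red, green, blue); there is no depth.
- vision.get_calibration(name): a dict with "intrinsics" (3x3 intrinsics, pixels), "R" (3x3) and "t" (3): a world point X has camera coordinates R X + t. Camera axes: x right, y down, z forward; pixel columns grow to the right and rows downward; lengths in mm; the calibration is good to about 2 mm. A picture is of the moment at which its call begins: read the wrist's pose just before it. get_calibration takes no time and is no camera call; for the wrist camera it gives the pose at the moment of the call.
- ctrl.job_done(): hands the job in; it is judged then, once.
Trained networks look in the newest picture that a camera, given by its name, has taken for a name from the list of things; names that differ only in an ending like _2 or _b are one class to them, and where a whole thing is asked for, a point or a joint stands for the part that bears it (a point fixed in the world has none). Each returns a list of dicts, best first, with "score" (0 to 1); they miss things now and then, are a little off and sometimes report something else, mostly with a low value. They report only what shows in the picture. A call takes as long as a camera call. They do not tell look-alikes from the thing itself.
- vision.outline_of(name, camera): "region" (480x640 bool, what is visible of it) and "extent" ([left, top, width, height] in pixels, round what is visible of it).
- vision.place_of(name, camera): "location" ([column, row] in pixels: a listed point, or the origin of a listed thing).
The state is a dict: "time": time; "qpos": joint angles; "qd": joint speeds; "joint_efforts": joint torques, N m; "eef_pos": TCP position; "ee_rot": TCP orientation; "wrist_force": force on the tool from outside, world axes, zero at the start; "moment": the same for the moment, N m; "gripper_width": finger opening in mm; "finger_force": force on a finger pad.
Only numpy, scipy, OpenCV 4.12 (cv2) and the standard library are available. Lean on these libraries where they do the work, as an engineer would, in place of code of your own. Each camera call takes 0.05 s, during which the arm holds its last target. There are 200 camera calls.

## Working session

There is one attempt and no reset: what is moved stays moved. The work goes in short steps, Python scripts to look and compute and a tool call to move; the robot and the scene stay as the last step left them, time stands still between calls to the robot, and variables do not carry over. Pictures are saved under pics/ and viewed, at most 10 in all, crops included, and the job is handed in when it is done.

Besides the shell and the picture viewer there is one more tool, called after "Emit:" as name(argument=value, ...) on one line, values as JSON. drive_tool: Moves the arm, as the interface text tells. Its arguments: {"type":"object","properties":{"series":{"type":"array","items":{"type":"number"}},"jaw":{"type":"number"},"force":{"type":"number"}},"required":["series"]}

```bash
mkdir -p pics; cat > h.py <<'E'
import numpy as np, cv2
from bench import monitor, vision, ctrl
def save(cam,name):
    im=vision.capture(cam); cv2.imwrite('pics/'+name,im[:,:,::-1]); return im
def ray(cam,px,z):
    c=vision.get_calibration(cam);K=np.array(c["intrinsics"]);R=np.array(c["R"]);t=np.array(c["t"])
    d=R.T@np.linalg.solve(K,[px[0],px[1],1.]);o=-R.T@t
    return o+d*(z-o[2])/d[2]
def proj(cam,X):
    c=vision.get_calibration(cam);p=np.array(c["intrinsics"])@(np.array(c["R"])@np.array(X)+np.array(c["t"]));return p[:2]/p[2]
E
python3 - <<'E'
from h import *
o=monitor.get_obs();print(o['time'],o['eef_pos'],np.round(o['ee_rot'],3),o['gripper_width'])
save('top','top1.png')
for n,z in [('rocker_raised_end',97),('orange_key_top',90),('green_key_top',90),('white_key_top',90),('red_stop_top',104),('console',0),('coil_a',70)]:
    for r in vision.place_of(n,'top')[:2]: print(n,round(r['score'],2),np.round(r['location']),np.round(ray('top',r['location'],z)))
print(monitor.get_obs()['time'])
E
```

```text
0.0 [168.4619866  704.33572502 249.13085651] [[-0.973  0.233 -0.   ]
 [ 0.233  0.973 -0.002]
 [-0.    -0.002 -1.   ]] 85.0856976540254
rocker_raised_end 0.77 [445. 333.] [ 474. -179.   97.]
orange_key_top 0.78 [472. 274.] [ 584. -236.   90.]
green_key_top 0.59 [473. 274.] [ 583. -237.   90.]
green_key_top 0.57 [436. 264.] [ 604. -167.   90.]
white_key_top 0.44 [355. 244.] [644. -13.  90.]
red_stop_top 0.86 [401. 256.] [620. -99. 104.]
console 0.95 [403. 281.] [ 574. -119.    0.]
console 0.53 [398. 256.] [ 627. -110.    0.]
coil_a 0.61 [339. 298.] [541.  19.  70.]
coil_a 0.55 [266. 288.] [561. 163.  70.]
0.4
```

View pics/top1.png

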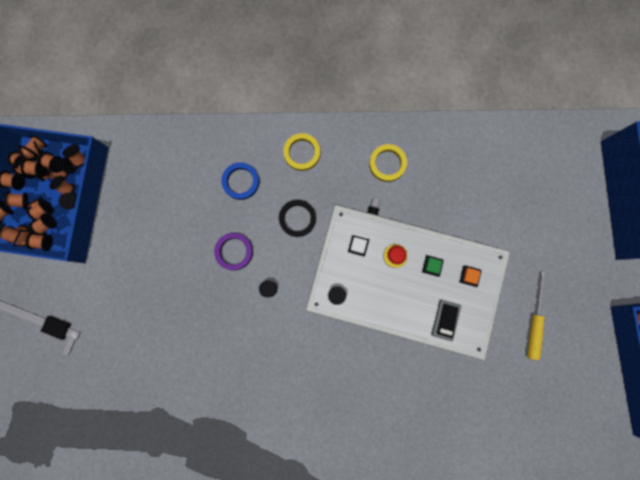

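The picture shows the row as white (359,245), red (397,254), green (433,265), orange (471,275). The rocker's bar is at (446,332) and coil_a at (337,295). I'll fit the console pose from colour blobs.

```bash
cat > fit.py <<'E'
from h import *
from scipy.optimize import least_squares
def P(p,l): c,s=np.cos(p[2]),np.sin(p[2]); return np.array([p[0]+c*l[0]-s*l[1],p[1]+s*l[0]+c*l[1],l[2]+70])
L={'orange':(40,-112.5,20),'green':(40,-37.5,20),'red':(40,37.5,32),'white':(40,112.5,20),'rocker':(-79,None,27)}
E
python3 - <<'E'
from fit import *
im=cv2.imread('pics/top1.png');h=cv2.cvtColor(im,cv2.COLOR_BGR2HSV).astype(int)
def blob(c,cond,r=12):
    m=np.zeros(h.shape[:2],bool);y,x=c[1],c[0];m[y-r:y+r+1,x-r:x+r+1]=True
    yy,xx=np.nonzero(m&cond);print(len(xx),xx.mean(),yy.mean());return np.array([xx.mean(),yy.mean()])
H,S,V=h[...,0],h[...,1],h[...,2]
obs={'orange':blob((471,275),(S>130)&(H<22)&(V>120)),'green':blob((433,265),(S>120)&(H>40)&(H<85)&(V>70)),'red':blob((397,254),(S>150)&((H<6)|(H>174))&(V>100))}
bar=blob((446,332),(V>170),4)
def res(p):
    return np.concatenate([proj('top',P(p,L[k]))-obs[k] for k in obs]+[proj('top',P(p,(-79,p[3],97-70)))-bar])
s=least_squares(res,[574,-119,-.26,-60],x_scale=[10,10,.1,10]);print(s.x,s.fun.round(2))
p=s.x
for k,l in L.items(): print(k,P(p,(l[0],p[3] if l[1] is None else l[1],l[2])).round(1))
E
```

```text
188 471.96276595744683 275.6063829787234
188 433.6968085106383 265.281914893617
217 396.57603686635946 254.34101382488478
20 446.0 331.5
[ 5.73644074e+02 -1.16513348e+02 -2.65110967e-01 -8.65982038e+01] [ 0.11 -0.81  0.07 -0.46  0.14  0.05 -0.31  1.18]
orange [ 582.8 -235.6   90. ]
green [ 602.4 -163.2   90. ]
red [622.1 -90.8 102. ]
white [641.7 -18.4  90. ]
rocker [ 474.7 -179.4   97. ]
```

Emit:
drive_tool(series=[40,-10,0,0,0,0,80,-20,0,0,0,0,120,-40,0,0,0,0,150,-70,0,0,0,0,180,-100,0,0,0,0], jaw=1, force=40)

```text
time: 0.82
eef_pos: [347.7, 607.5, 250.3]
ee_rot: [[-0.973, 0.233, 0.001], [0.233, 0.973, 0.001], [-0.001, 0.001, -1.0]]
wrist_force: [0.3, 0.9, -0.1]
gripper_width: 25.5
finger_force: 0.0
```

Emit:
drive_tool(series=[20,-35,0,0,0,0,40,-70,0,0,0,0,60,-105,0,0,0,0,80,-140,0,0,0,0,100,-175,0,0,0,0])

```text
time: 1.23
eef_pos: [446.3, 431.5, 250.5]
ee_rot: [[-0.973, 0.233, 0.0], [0.233, 0.973, 0.0], [-0.0, 0.0, -1.0]]
wrist_force: [0.8, 0.0, 0.5]
gripper_width: -0.1
finger_force: 0.0
```

Emit:
drive_tool(series=[6,-40,0,0,0,0,12,-80,0,0,0,0,18,-120,0,0,0,0,24,-160,0,0,0,0,30,-200,0,0,0,0])

```text
time: 1.65
eef_pos: [475.7, 231.4, 250.6]
ee_rot: [[-0.973, 0.232, 0.001], [0.232, 0.973, 0.0], [-0.001, 0.001, -1.0]]
wrist_force: [0.6, 0.6, -0.6]
gripper_width: -0.1
finger_force: 0.0
```

Emit:
drive_tool(series=[0,-40,0,0,0,0,0,-80,0,0,0,0,0,-120,0,0,0,0,0,-160,0,0,0,0,0,-200,0,0,0,0])

```text
time: 2.07
eef_pos: [475.4, 31.4, 250.7]
ee_rot: [[-0.973, 0.232, 0.001], [0.232, 0.973, 0.0], [-0.001, 0.0, -1.0]]
wrist_force: [1.3, 0.7, 0.8]
gripper_width: 0.0
finger_force: 0.0
```

Emit:
drive_tool(series=[0,-40,0,0,0,0,0,-80,0,0,0,0,0,-120,0,0,0,0,0,-160,0,0,0,0,0,-190,0,0,0,0])

```text
time: 2.48
eef_pos: [475.1, -160.6, 250.8]
ee_rot: [[-0.972, 0.236, 0.001], [0.236, 0.972, -0.001], [-0.002, -0.001, -1.0]]
wrist_force: [0.5, 0.2, -1.5]
gripper_width: 0.2
finger_force: 0.0
```

Emit:
drive_tool(series=[-4,-18,-20,0,0,-1,-4,-18,-50,0,0,-1.7,-4,-18,-80,0,0,-1.7,-4,-18,-80,0,0,-1.7])

```text
time: 2.82
eef_pos: [468.4, -174.2, 166.4]
ee_rot: [[-0.965, 0.262, -0.009], [0.262, 0.965, 0.002], [0.009, -0.0, -1.0]]
wrist_force: [-0.7, 0.7, -0.6]
gripper_width: 0.1
finger_force: 0.0
```

```bash
python3 - <<'E'
from fit import *
save('wrist','w1.png');o=monitor.get_obs();print(o['eef_pos'],o['time'])
for n,z in [('rocker_raised_end',97),('orange_key_top',90),('green_key_top',90),('red_stop_top',104)]:
    for r in vision.place_of(n,'wrist')[:2]: print(n,round(r['score'],2),np.round(r['location']),np.round(ray('wrist',r['location'],z),1))
E
```

```text
[ 469.6217401  -174.32561124  168.45599878] 2.8667
rocker_raised_end 0.85 [315. 279.] [ 479.2 -182.5   97. ]
orange_key_top 0.64 [ 89. 323.] [ 475.9 -324.4   90. ]
```

View pics/w1.png

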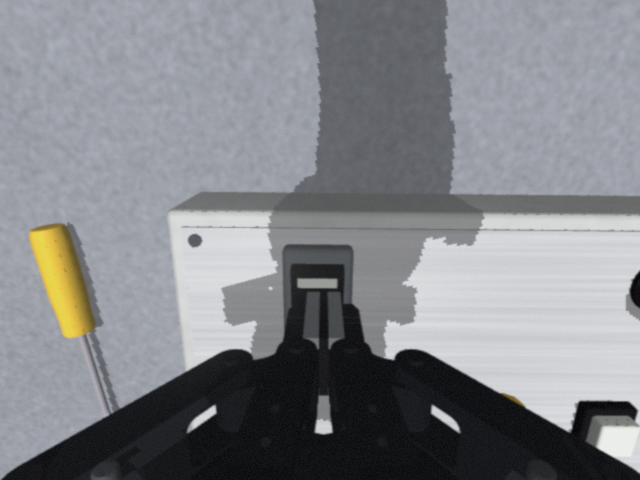

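The picture shows the rocker's white bar at (317,283), just ahead of the closed fingers near column 322. The ray puts it at about (478,-181), which agrees with the top fit to a few mm.

Emit:
drive_tool(series=[2,-3,-20,0,0,0,2,-3,-42,0,0,0,2,-3,-42,0,0,0,2,-3,-42,0,0,0])

```text
time: 3.4
eef_pos: [473.7, -177.5, 129.0]
ee_rot: [[-0.965, 0.261, 0.0], [0.261, 0.965, 0.0], [0.0, 0.0, -1.0]]
wrist_force: [-0.1, 0.7, -0.4]
gripper_width: -0.4
finger_force: 0.0
```

Emit:
drive_tool(series=[-1,-3,-4,0,0,0,-1,-3,-10,0,0,0,-1,-3,-14,0,0,0,-1,-3,-17,0,0,0,-1,-3,-17,0,0,0])

```text
time: 3.82
eef_pos: [472.2, -180.8, 111.0]
ee_rot: [[-0.965, 0.262, -0.001], [0.262, 0.965, 0.0], [0.001, -0.0, -1.0]]
wrist_force: [0.3, 0.1, 0.1]
gripper_width: 0.5
finger_force: 0.0
```

Emit:
drive_tool(series=[0,0,-2,0,0,0,0,0,-4,0,0,0,0,0,-4,0,0,0])

```text
time: 4.07
eef_pos: [472.1, -180.7, 107.4]
ee_rot: [[-0.965, 0.262, -0.001], [0.262, 0.965, 0.0], [0.001, 0.0, -1.0]]
wrist_force: [-2.2, 0.9, 6.1]
gripper_width: -0.2
finger_force: 2.7
```

Emit:
drive_tool(series=[0,0,-2,0,0,0,0,0,-4,0,0,0,0,0,-4,0,0,0])

```text
time: 4.32
eef_pos: [472.1, -180.8, 106.6]
ee_rot: [[-0.965, 0.262, -0.0], [0.262, 0.965, 0.001], [0.0, 0.001, -1.0]]
wrist_force: [-8.1, 2.4, 36.4]
gripper_width: 0.1
finger_force: 18.9
```

Emit:
drive_tool(series=[0,0,-2,0,0,0,0,0,-3,0,0,0,0,0,-3,0,0,0])

```text
time: 4.57
eef_pos: [472.2, -180.9, 106.1]
ee_rot: [[-0.965, 0.263, 0.001], [0.263, 0.965, 0.002], [-0.0, 0.002, -1.0]]
wrist_force: [-13.5, 5.2, 62.3]
gripper_width: -0.4
finger_force: 31.9
```

Hard stop at a tip height of 87.5 mm, which matches the fully-down value (87.5). I'll lift, move over towards orange and look.

Emit:
drive_tool(series=[0,0,25,0,0,0,0,0,55,0,0,0,40,-20,70,0,0,0,75,-40,70,0,0,0,80,-53,70,0,0,0])

```text
time: 4.98
eef_pos: [560.9, -234.8, 173.0]
ee_rot: [[-0.966, 0.258, 0.012], [0.258, 0.966, -0.003], [-0.013, -0.0, -1.0]]
wrist_force: [2.0, 0.8, 0.3]
gripper_width: -0.2
finger_force: 0.0
```

Emit:
drive_tool(series=[0,0,0,0,0,0,0,0,0,0,0,0])

```text
time: 5.15
eef_pos: [552.7, -234.4, 170.0]
ee_rot: [[-0.965, 0.262, -0.0], [0.262, 0.965, -0.0], [-0.0, -0.0, -1.0]]
wrist_force: [-1.1, 0.7, 0.4]
gripper_width: -0.4
finger_force: 0.0
```

```bash
python3 - <<'E'
from fit import *
save('wrist','w2.png');o=monitor.get_obs();print(o['eef_pos'],o['time'])
for n,z in [('rocker_raised_end',87.5),('orange_key_top',90),('green_key_top',90),('red_stop_top',104)]:
    for r in vision.place_of(n,'wrist')[:2]: print(n,round(r['score'],2),np.round(r['location']),np.round(ray('wrist',r['location'],z),1))
save('side','s2.png')
for n in ['rocker_raised_end','orange_key_top','green_key_top']:
    for r in vision.place_of(n,'side')[:2]: print(n,round(r['score'],2),np.round(r['location']),np.round(ray('side',r['location'],90),1))
E
```

```text
[ 551.54175184 -233.22396062  169.56187469] 5.2
rocker_raised_end 0.73 [384.  88.] [ 470.8 -179.8   87.5]
orange_key_top 0.4 [460. 304.] [ 599.9 -162.6   90. ]
green_key_top 0.56 [458. 303.] [ 598.9 -163.3   90. ]
red_stop_top 0.73 [605. 317.] [620.9 -89.  104. ]
rocker_raised_end 0.56 [438. 206.] [ 467.7 -173.7   90. ]
orange_key_top 0.56 [412. 171.] [ 581.  -245.2   90. ]
orange_key_top 0.24 [365. 246.] [540.2  33.7  90. ]
```

View pics/w2.png

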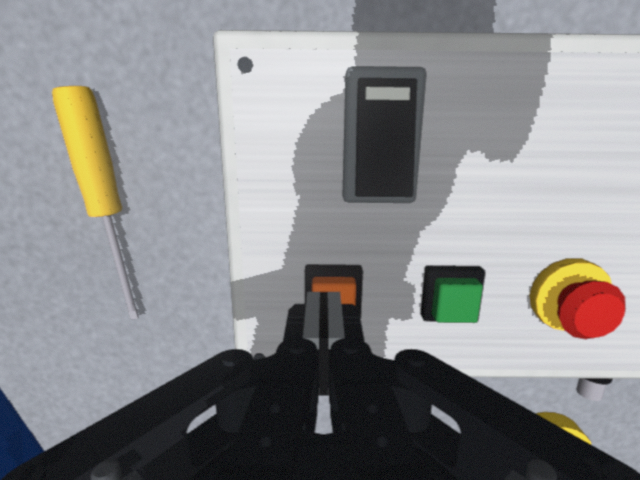

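View pics/s2.png

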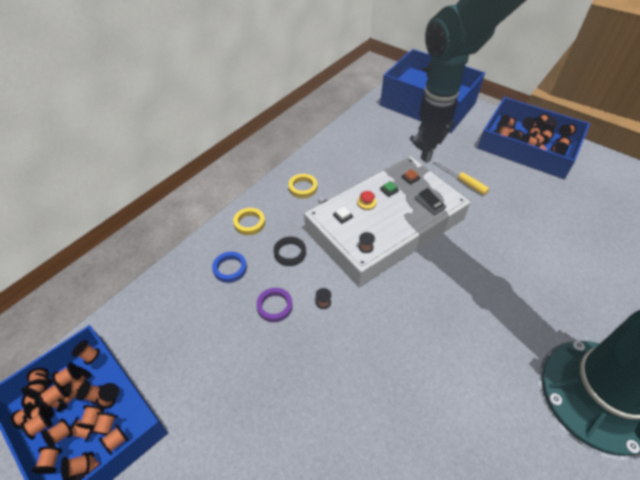

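The rocker lies with its barred end down (wrist picture, bar at 388,93). Orange cap is centred near (333,300) and green at (458,303), matching the fit. Orange target is about (581,-235).

Emit:
drive_tool(series=[15,0,-10,0,0,0,29,-1,-30,0,0,0,29,-1,-50,0,0,0,29,-1,-50,0,0,0,29,-1,-50,0,0,0])

```text
time: 6.02
eef_pos: [580.3, -234.3, 119.4]
ee_rot: [[-0.965, 0.261, -0.003], [0.261, 0.965, 0.001], [0.003, 0.0, -1.0]]
wrist_force: [0.8, 0.1, -0.4]
gripper_width: -0.1
finger_force: 0.0
```

Emit:
drive_tool(series=[0,-1,-5,0,0,0,0,-1,-9,0,0,0,0,-1,-12,0,0,0,0,-1,-14,0,0,0,0,-1,-14,0,0,0])

```text
time: 6.43
eef_pos: [581.6, -236.1, 106.6]
ee_rot: [[-0.965, 0.262, 0.001], [0.262, 0.965, -0.0], [-0.001, -0.0, -1.0]]
wrist_force: [-0.1, -0.1, 0.2]
gripper_width: -0.0
finger_force: 0.0
```

Emit:
drive_tool(series=[0,0,-2,0,0,0,0,0,-4,0,0,0,0,0,-4,0,0,0])

```text
time: 6.68
eef_pos: [581.6, -236.1, 103.1]
ee_rot: [[-0.965, 0.262, 0.0], [0.262, 0.965, -0.0], [-0.0, -0.0, -1.0]]
wrist_force: [-1.4, 0.1, 5.3]
gripper_width: -0.0
finger_force: 3.1
```

Emit:
drive_tool(series=[0,0,-2,0,0,0,0,0,-4,0,0,0,0,0,-4,0,0,0])

```text
time: 6.93
eef_pos: [581.7, -236.2, 102.5]
ee_rot: [[-0.965, 0.262, 0.001], [0.262, 0.965, 0.001], [-0.0, 0.001, -1.0]]
wrist_force: [-7.8, 1.9, 28.9]
gripper_width: -0.3
finger_force: 14.4
```

Emit:
drive_tool(series=[0,0,-2,0,0,0,0,0,-4,0,0,0,0,0,-4,0,0,0])

```text
time: 7.18
eef_pos: [581.8, -236.3, 102.0]
ee_rot: [[-0.965, 0.262, 0.001], [0.262, 0.965, 0.002], [-0.0, 0.002, -1.0]]
wrist_force: [-12.9, 5.3, 51.6]
gripper_width: 0.1
finger_force: 25.5
```

Stopped at a tip height of 83.5 mm, where fully in is 84. Next is green.

Emit:
drive_tool(series=[0,0,25,0,0,0,0,0,50,0,0,0,10,36,50,0,0,0,19,73,45,0,0,0,19,73,30,0,0,0])

```text
time: 7.6
eef_pos: [605.6, -152.3, 126.3]
ee_rot: [[-0.968, 0.251, 0.007], [0.251, 0.968, 0.006], [-0.006, 0.008, -1.0]]
wrist_force: [0.1, 2.2, -0.7]
gripper_width: -0.3
finger_force: 0.0
```

Emit:
drive_tool(series=[0,0,0,0,0,0,0,0,0,0,0,0])

```text
time: 7.77
eef_pos: [599.9, -162.2, 123.6]
ee_rot: [[-0.966, 0.26, -0.002], [0.26, 0.966, 0.0], [0.002, -0.0, -1.0]]
wrist_force: [-0.0, -0.8, 0.0]
gripper_width: 0.0
finger_force: 0.0
```

Emit:
drive_tool(series=[1,-1,-6,0,0,0,1,-1,-12,0,0,0,1,-1,-16,0,0,0,1,-1,-19,0,0,0,1,-1,-21,0,0,0])

```text
time: 8.18
eef_pos: [601.2, -165.6, 103.2]
ee_rot: [[-0.965, 0.263, -0.0], [0.263, 0.965, -0.001], [-0.0, -0.001, -1.0]]
wrist_force: [-0.9, -1.9, 3.7]
gripper_width: 0.3
finger_force: 1.9
```

Emit:
drive_tool(series=[0,0,-2,0,0,0,0,0,-4,0,0,0,0,0,-5,0,0,0,0,0,-5,0,0,0,0,0,-5,0,0,0])

```text
time: 8.6
eef_pos: [601.3, -165.7, 102.6]
ee_rot: [[-0.965, 0.263, 0.001], [0.263, 0.965, -0.001], [-0.001, -0.0, -1.0]]
wrist_force: [-8.4, 0.0, 28.8]
gripper_width: 0.0
finger_force: 14.2
```

Firmly in; now I hold it.

Emit:
drive_tool(series=[0,0,-1,0,0,0,0,0,-1,0,0,0,0,0,-1,0,0,0,0,0,-1,0,0,0,0,0,-1,0,0,0])

```text
time: 9.02
eef_pos: [601.4, -165.7, 102.5]
ee_rot: [[-0.965, 0.263, 0.001], [0.263, 0.965, -0.0], [-0.001, -0.0, -1.0]]
wrist_force: [-8.9, -0.0, 33.6]
gripper_width: 0.4
finger_force: 17.0
```

Emit:
drive_tool(series=[0,0,0,0,0,0,0,0,0,0,0,0,0,0,0,0,0,0,0,0,0,0,0,0,0,0,0,0,0,0])

```text
time: 9.43
eef_pos: [601.4, -165.7, 102.5]
ee_rot: [[-0.965, 0.263, 0.001], [0.263, 0.965, -0.0], [-0.001, -0.0, -1.0]]
wrist_force: [-9.2, 0.8, 34.1]
gripper_width: 0.6
finger_force: 17.0
```

Emit:
drive_tool(series=[0,0,0,0,0,0,0,0,0,0,0,0,0,0,0,0,0,0,0,0,0,0,0,0,0,0,0,0,0,0])

```text
time: 9.85
eef_pos: [601.3, -165.7, 102.5]
ee_rot: [[-0.965, 0.263, 0.001], [0.263, 0.965, -0.0], [-0.001, -0.0, -1.0]]
wrist_force: [-8.4, 1.0, 33.7]
gripper_width: 0.1
finger_force: 17.0
```

Emit:
drive_tool(series=[0,0,30,0,0,0,0,0,65,0,0,0,0,0,100,0,0,0,-30,0,120,0,0,0,-50,0,120,0,0,0])

```text
time: 10.27
eef_pos: [553.7, -164.6, 222.0]
ee_rot: [[-0.965, 0.261, 0.009], [0.261, 0.965, -0.002], [-0.009, 0.001, -1.0]]
wrist_force: [0.2, -0.3, -1.0]
gripper_width: -0.2
finger_force: 0.0
```

Emit:
drive_tool(series=[0,0,0,0,0,0,0,0,0,0,0,0,0,0,0,0,0,0])

```text
time: 10.52
eef_pos: [552.1, -163.4, 217.1]
ee_rot: [[-0.965, 0.261, 0.001], [0.261, 0.965, 0.0], [-0.001, 0.001, -1.0]]
wrist_force: [1.1, 0.4, 0.2]
gripper_width: -0.0
finger_force: 0.0
```

```bash
python3 - <<'E'
from h import *
save('wrist','w3.png');print(monitor.get_obs()['time'])
E
```

```text
10.5667
```

View pics/w3.png

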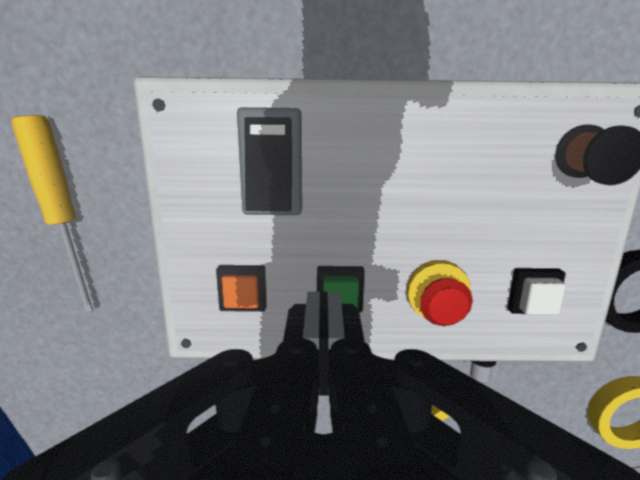

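The picture shows orange (240,291) sunk in its frame and the rocker's barred end (267,130) down. White (543,297) and red (446,301) stand out, and the coil and screwdriver are undisturbed.

```bash
python3 -c "
from bench import ctrl;print(ctrl.job_done())"
```

```text
the job is handed in; nothing more can be done
None
```

The rocker, orange key and green key were pressed in order, each to a firm stop, with green held over a second and released. The job was handed in after about 10.6 s of robot time, and the interface gave no verdict.

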